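# Draw the spun tube from the angle rotor and hold it upright

## Task

Two capped tubes sit opposite each other in the sloping sleeves of the open centrifuge's rotor. Draw the one on the far side (its cap leans towards you) straight out along its slope without swinging the rotor round or tipping the tube any flatter, then turn it upright, cap uppermost, and raise it until its tip is at least 6 cm above the top of the housing, so that the pellet in the tip can be inspected. Finish while holding it there, upright and still, the other tube left in its sleeve and nothing else on the bench disturbed.

Things in the scene. Friction and masses are not known exactly. Their poses are not given: they have to be found in the camera images.
- sample_tube_mid (a point): Middle of the tube to be drawn, on its axis, 52 mm from either end; own z runs along the axis from tip to cap. Frosted clear conical tube, 104 mm long, about 30 g: shank 16 mm in diameter, tapering to a 6 mm tip over the last 17 mm, ribbed white screw cap 21 mm in diameter over the top 14 mm; a cream pellet in the tip. At the start it slopes 30 degrees from vertical, the cap leaning to the rotor's axis.
- sample_tube_tip (a point): Tip of the same tube (centre of its lower end); axes as above. At the start it stands 62 mm deep in its sleeve.
- sample_tube_cap (a point): Centre of the same tube's cap, 45 mm along z from its middle; axes as above. At the start 42 mm of the tube stand out of the sleeve (the cap and 28 mm of shank), and the cap's centre lies 45 mm from the rotor's axis, 129 mm above the bench. It can be gripped across, the fingers to its left and right, the hand sloping like the tube.
- sleeve_far: Metal sleeve of the rotor in which that tube sits: bore 18.6 mm (1.3 mm clearance round the tube), 62 mm deep, outside 26 mm. Origin at the centre of its mouth, z out along the bore, 30 degrees from vertical, up and towards the rotor's axis. The mouth lies 62 mm from the rotor's axis, 99 mm above the bench.
- rotor (a joint): Angle of the rotor about its upright spindle, rad, 0 at the start, positive anticlockwise from above. It turns freely with slight friction (0.04 N m) and stays where it is left. Dark cone with six sleeves, 60 degrees apart, four of them empty; centre nut 26 mm in diameter, top 102 mm above the bench.
- centrifuge: White bench centrifuge, fixed: 295 mm deep (x), 262 mm wide (y), top 135 mm above the bench (seal lip 138). Round bowl 228 mm in diameter, its centre (the rotor's axis) 15 mm behind the middle. The open lid stands up from the back edge, 143 mm behind the middle, leans back 10 degrees and reaches 410 mm above the bench. Origin: middle of the underside; own -x is the front.
- balance_tube_mid (a point): Middle of the other tube, of the same shape and size but empty, in the near sleeve opposite; it leans away from the robot, towards the rotor's axis. Stays where it is.
- sleeve_near: Sleeve of the balance tube; origin at its mouth, z out along the bore.
- tube_rack: Bystander: empty test-tube rack, 66x165x75 mm, origin under its middle.
- beaker: Bystander: low glass beaker, 68 mm wide, 78 mm high, origin under its middle.
- timer: Bystander: small standing lab timer, 24x64x52 mm, origin under its middle.
- jar: Bystander: white open plastic jar, 69 mm wide, 134 mm high, origin under its middle.
- vial_large: Bystander: capped vial, 27 mm wide, 60 mm high, origin under its middle.
- vial_small: Bystander: capped vial, 23 mm wide, 51 mm high, origin under its middle.

How it is judged:
By the outcome, as a careful person would: the job done as asked, in the order asked, and still so for the second after the job is handed in, while the arm keeps its last pose, push and grip.
It also fails if it takes over 32 s, if anything falls off the work surface, if the arm or the gripper's body presses on something with over 40 N, if the wrist force passes 120 N, or if a joint passes its speed limit or range.

## Robot

A 6-joint arm with a two-finger parallel gripper is mounted at the origin on a cart in front of the work surface, level with it; the furniture and walls round the work are solid. World frame = base frame: x ahead of the robot, y to its left, z up, the work surface at z = 0. Lengths are in m, angles in rad, forces in N, time in s.
With the tool pointing down it reaches from about 0.325 to 0.85 m from the base axis. Payload 4.4 kg.
Tool frame: the origin (TCP) lies midway between the tips of the shut fingers; the grasp point (between the pads) lies 19 mm behind it; z points along the fingers, y is the direction in which the jaws open and shut (so a half turn about z gives the same grasp; the last joint's range is limited). The gripper opens to 94 mm and grips with 3 to 60 N. Pads are 16 mm wide; open, the fingers measure 119 mm over their backs; the gripper's body (75 mm by 177 mm) begins 78 mm behind the grasp point.
Start: joints at [-1.387, 0.207, 1.542, -0, 1.393, -0.15], TCP at [0.188, -0.543, 0.205] pointing down, gripper open.
Joint ranges: [-2.73, 2.73], [-0.86, 2.22], [0.23, 2.46], [-1.11, 4.25], [0.08, 2.63], [-2.82, 2.82]. Speed limits (rad/s): [2.79, 2.79, 3.14, 3.14, 3.14, 3.14].

## Interface

Orientations are given as a 3x3 rotation matrix whose columns are the frame's x, y, z axes.
In Python, from rig import env gives the robot as it stands.
- The arm moves only by the shell command python3 -m crank 'ROWS' [OPENING]. ROWS is JSON, a list of rows, each a list of 2 entries, a list of its own where there are three numbers: the shift along the tool's x, y, z in mm, then the turn about the tool's z in degrees. A call has 1 to 10 rows; each row is the pose to reach, as a shift and turn from the pose commanded when the call began, along the tool's axes at that moment; what a row does not reach only later rows make up. A row lasts 1/10 s, in which the tool goes at most 50 mm and 8.59 degrees, less where a joint would pass 70% of its speed; a pose out of reach is approached as far as the arm can. A call with a gripper value outside its range is refused whole. OPENING is the finger opening in mm, from 0 to 94, set as the call begins (- or left out, the last holds). The fingers move at their own pace and stop on an object; the grip force is fixed at half the most. Time passes only in rows, so rows that repeat a pose let the fingers close. It gives the time, the measured TCP pose, the force and the opening at its end, in the units of the state.
- env.read_state(): the state, without advancing time (a new reading comes with each control period).
- env.read_camera(name): name is "side" or "top" or "wrist"; returns the picture (480x640x3 uint8, red, green, blue); there is no depth.
- env.get_calibration(name): a dict with "mtx" (3x3 intrinsics, pixels), "R" (3x3) and "t" (3): a world point X has camera coordinates R X + t. Camera axes: x right, y down, z forward; pixel columns grow to the right and rows downward; lengths in m; the calibration is good to about 2 mm. A picture is of the moment at which its call begins: read the wrist's pose just before it. get_calibration takes no time and is no camera call; for the wrist camera it gives the pose at the moment of the call.
- env.close_job(): hands the job in, once; it reports no verdict.
The state is a dict: "clock": time; "joint_positions": joint angles; "qvel": joint speeds; "joint_torque": joint torques, N m; "tool_pos": TCP position; "tool_rot": TCP orientation; "contact_force": force on the tool from outside, world axes, zero at the start; "ft_torque": the same for the moment, N m; "gripper_width": opening from 0.0 (shut) to 1.0 (fully open).
Only numpy, scipy, OpenCV 4.12 (cv2) and the standard library are available. Lean on these libraries where they do the work, as an engineer would, in place of code of your own. Each camera call takes 0.05 s, during which the arm holds its last target.

## Working session

There is one attempt and no reset: what is moved stays moved. The work goes in short steps, Python scripts to look and compute and a shell command to move; the robot and the scene stay as the last step left them, time stands still between calls to the robot, and variables do not carry over. Pictures are saved under pics/ and viewed, and the job is handed in when it is done.

```bash
ls; mkdir -p pics; python3 - <<'E'
from rig import env
import cv2,numpy as np
s=env.read_state()
for k,v in s.items(): print(k,np.round(v,4).tolist())
for n in("side","top","wrist"):
    c=env.get_calibration(n); print(n,{k:np.round(v,4).tolist() for k,v in c.items()})
    cv2.imwrite(f"pics/{n}0.png",env.read_camera(n)[:,:,::-1])
E
```

```text
pics
clock 0.0
joint_positions [-1.3875, 0.2074, 1.5429, 0.0, 1.3935, -0.1505]
qvel [0.001, 0.0001, -0.0015, -0.0012, -0.0006, -0.0005]
joint_torque [-0.0012, -37.0882, -28.1415, 0.0696, 0.0361, -0.0002]
tool_pos [0.1883, -0.5425, 0.2043]
tool_rot [[0.9448, 0.3277, -0.0004], [0.3277, -0.9448, 0.0022], [0.0003, -0.0022, -1.0]]
contact_force [-0.9244, -0.1411, 0.144]
ft_torque [0.0277, 0.0133, 0.0249]
gripper_width 1.0027
side {'mtx': [[541.5592, 0.0, 318.9189], [0.0, 541.5592, 243.4638], [0.0, 0.0, 1.0]], 'R': [[-0.8897, -0.4566, -0.0054], [-0.1556, 0.3142, -0.9365], [0.4293, -0.8323, -0.3506]], 't': [0.4649, 0.1995, 1.2547]}
top {'mtx': [[492.9011, 0.0, 322.3972], [0.0, 492.9011, 236.6175], [0.0, 0.0, 1.0]], 'R': [[0.0295, -0.9996, 0.0035], [-0.996, -0.0297, -0.0843], [0.0844, -0.001, -0.9964]], 't': [-0.0304, 0.5125, 1.2891]}
wrist {'mtx': [[365.1258, 0.0, 319.164], [0.0, 365.1258, 239.5799], [0.0, 0.0, 1.0]], 'R': [[0.3272, -0.945, -0.002], [-0.9201, -0.319, 0.2274], [-0.2155, -0.0725, -0.9738]], 't': [-0.5755, -0.0236, 0.3892]}
```

```bash
python3 -m crank 2>&1 | head; python3 -m crank --help 2>&1 | head -20
```

```text
invalid input
invalid input: not JSON, or not a number
```

View pics/side0.png

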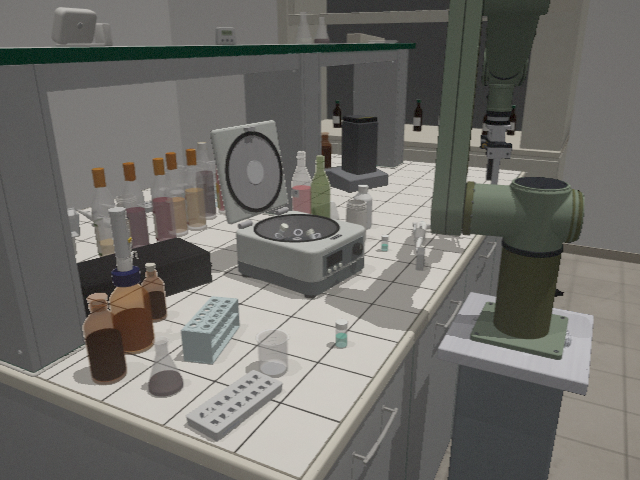

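View pics/top0.png

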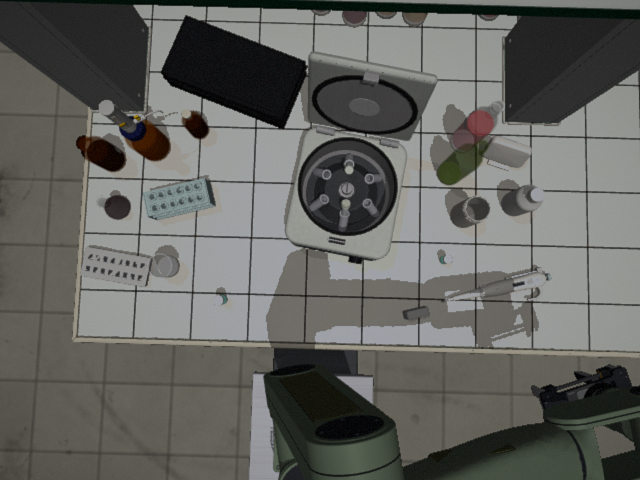

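View pics/wrist0.png

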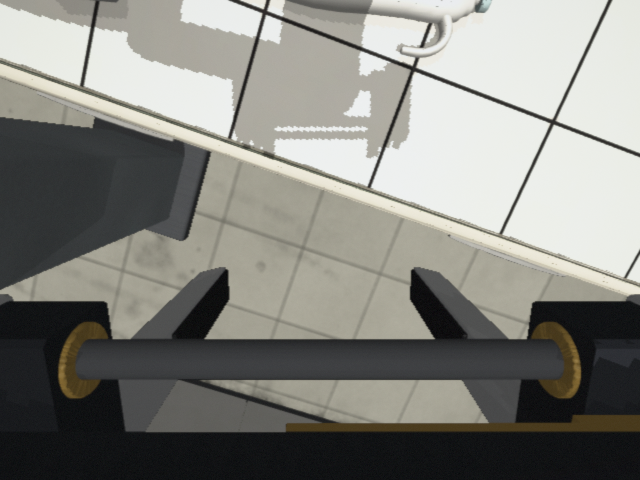

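The side view shows the open centrifuge around pixel (300,235). The top view shows the rotor centre near (348,188), with caps near (349,166) and (345,207). Next I'll enlarge the rotor.

```bash
python3 - <<'E'
import cv2
a=cv2.imread('pics/top0.png'); cv2.imwrite('pics/top0c.png',cv2.resize(a[130:250,270:430],(800,600),interpolation=cv2.INTER_CUBIC))
a=cv2.imread('pics/side0.png'); cv2.imwrite('pics/side0c.png',cv2.resize(a[200:290,230:350],(800,600),interpolation=cv2.INTER_CUBIC))
E
```

```text
(no output)
```

View pics/top0c.png

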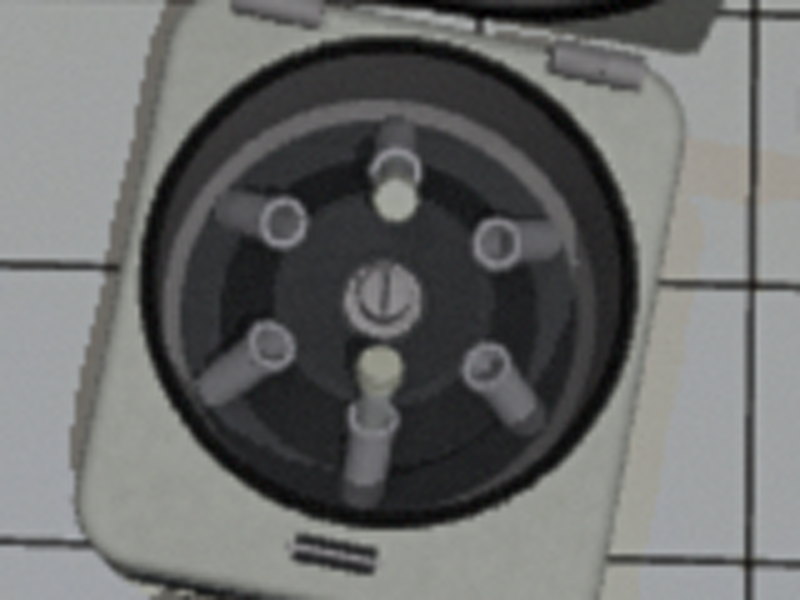

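View pics/side0c.png

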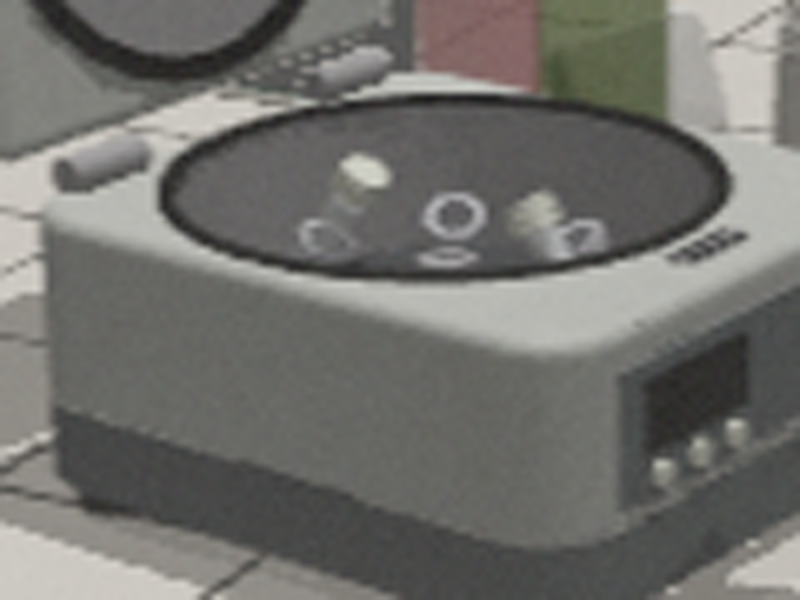

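```bash
cat > h.py <<'E'
import numpy as np
from scipy.optimize import least_squares
def ray(c,uv):
    d=np.linalg.inv(c['mtx'])@np.array([uv[0],uv[1],1.]); return -c['R'].T@c['t'], c['R'].T@d
def atz(c,uv,z):
    o,d=ray(c,uv); return o+d*(z-o[2])/d[2]
def proj(c,X):
    p=c['mtx']@(c['R']@np.asarray(X)+c['t']); return p[:2]/p[2]
E
python3 - <<'E'
from h import *
from rig import env
c=env.get_calibration('top'); cs=env.get_calibration('side')
f=lambda p:((p[0]+.5)/5-.5+270,(p[1]+.5)/5-.5+130)
g=lambda p:((p[0]+.5)/(800/120)-.5+230,(p[1]+.5)/(600/90)-.5+200)
M={0:(395,168),1:(283,221),2:(270,345),3:(373,418),4:(487,366),5:(496,242)}
P={k:atz(c,f(v),.099) for k,v in M.items()}
def res(q):
    return np.concatenate([P[k][:2]-q[:2]-.062*np.array([np.cos(q[2]+k*np.pi/3),np.sin(q[2]+k*np.pi/3)]) for k in P if k!=0])
r=least_squares(res,[.6,0,0]); print(r.x,np.degrees(r.x[2]),np.round(r.fun*1e3,1))
ft=atz(c,f((396,200)),.135); nt=atz(c,f((381,368)),.135); print('far captop',ft,'near',nt,(ft+nt)/2,np.degrees(np.arctan2(*(ft-nt)[[1,0]])))
print('bowl',atz(c,f((389,282)),.138),'nut',atz(c,f((382,298)),.102))
print('side captop',atz(cs,g((365,172)),.135), 'mouths', atz(cs,g((455,214)),.099),P)
for p in [(165,20),(690,140),(600,600),(80,500)]: print(atz(c,f(p),.135))
E
```

```text
[ 0.63044152 -0.07206668 -0.0659039 ] -3.7760152631905295 [ 1.4  0.5 -0.3  1.1 -1.3 -0.1 -0.6 -1.2  0.9 -0.3]
far captop [ 0.67068699 -0.07505179  0.135     ] near [ 0.5871474  -0.06980693  0.135     ] [ 0.62891719 -0.07242936  0.135     ] -3.5924836565545704
bowl [ 0.62922282 -0.07249394  0.138     ] nut [ 0.62782553 -0.0709493   0.102     ]
side captop [ 0.66730752 -0.06685599  0.135     ] mouths [ 0.65692521 -0.12590672  0.099     ] {0: array([ 0.69522887, -0.07597852,  0.099     ]), 1: array([ 0.66626764, -0.02001753,  0.099     ]), 2: array([ 0.60273054, -0.01530068,  0.099     ]), 3: array([ 0.56724705, -0.06812149,  0.099     ]), 4: array([ 0.59533978, -0.12482239,  0.099     ]), 5: array([ 0.65875716, -0.12798824,  0.099     ])}
[0.75755532 0.0413875  0.135     ]
[ 0.70508001 -0.21912526  0.135     ]
[ 0.47682426 -0.17886462  0.135     ]
[0.51799097 0.07484753 0.135     ]
```

```bash
cat >> h.py <<'E'
def rel(s,target,yaw_deg):
    """mm shift along tool axes, deg turn about tool z, from state s to TCP target with tool-x azimuth yaw"""
    R=np.array(s['tool_rot']); d=R.T@(np.array(target)-s['tool_pos'])*1e3
    cur=np.degrees(np.arctan2(R[1,0],R[0,0])); return np.round(d,1),np.round(cur-yaw_deg,2)
E
python3 - <<'E'
from h import *
from rig import env
s=env.read_state(); c=env.get_calibration('wrist')
print(rel(s,(.45,-.09,.32),-3.7))
R=np.array(s['tool_rot'])
print('cam in tool',R.T@(-c['R'].T@c['t']-s['tool_pos']), (c['R']@R).round(3))
for z in (0,.05,.1,.15): print(proj(c,s['tool_pos']+R@[0,0,z]))
E
```

```text
(array([ 395.6, -342.1, -114.7]), np.float64(22.82))
cam in tool [ 0.06522647  0.00165511 -0.17874245] [[-0.     1.    -0.   ]
 [-0.974 -0.    -0.228]
 [-0.228 -0.     0.974]]
[316.02050838 283.68262546]
[316.66427538 257.14932581]
[317.08906985 239.64112957]
[317.39037555 227.22260794]
```

```bash
python3 -m crank '[[[0,0,-115],-8],[[40,-34,-115],-16],[[80,-68,-115],-24],[[120,-102,-115],-32],[[160,-136,-115],-40],[[200,-170,-115],-48],[[240,-204,-115],-56],[[280,-238,-115],-64],[[320,-272,-115],-72],[[350,-300,-115],-80]]' 60; python3 - <<'E'
from h import *
from rig import env
s=env.read_state(); print(s['clock'],np.round(s['joint_positions'],2),np.round(s['tool_pos'],3)); print(rel(s,(.50,-.075,.32),176.3))
E
```

```text
clock: 1.15
tool_pos: [0.4052, -0.1719, 0.3203]
tool_rot: [[-0.164, 0.986, 0.0], [0.986, 0.164, -0.0], [-0.0, 0.0, -1.0]]
contact_force: [0.6, -1.1, -0.1]
gripper_width: 0.636
1.15 [-0.6  -0.16  1.68  0.    1.62 -0.76] [ 0.405 -0.172  0.32 ]
(array([ 80. , 109.4,   0.3]), np.float64(-76.87))
```

```bash
python3 -m crank '[[[8,11,0],-8],[[16,22,0],-16],[[24,33,0],-24],[[32,44,0],-32],[[40,55,0],-40],[[48,66,0],-48],[[56,77,0],-56],[[64,88,0],-64],[[72,99,0],-72],[[80,109,0],-76.9]]' 50; python3 - <<'E'
from h import *
from rig import env
s=env.read_state(); print(s['clock'],np.round(s['joint_positions'],2),np.round(s['tool_pos'],3)); print(rel(s,(.6745,-.0751,.24),176.3))
E
```

```text
clock: 2.15
tool_pos: [0.4998, -0.077, 0.32]
tool_rot: [[-0.998, 0.065, -0.001], [0.065, 0.998, 0.0], [0.001, 0.0, -1.0]]
contact_force: [-0.2, -0.5, 0.2]
gripper_width: 0.533
2.15 [-0.32 -0.01  1.54  0.    1.61 -1.83] [ 0.5   -0.077  0.32 ]
(array([-174.2,   13.2,   79.8]), np.float64(-0.02))
```

```bash
python3 -m crank '[[[-45,3,10],0],[[-90,7,20],0],[[-130,10,35],0],[[-160,12,50],0],[[-174,13,60],0],[[-174,13,60],0],[[-174,13,60],0]]' 50; python3 - <<'E'
from h import *
from rig import env
import cv2,pickle
s=env.read_state(); c=env.get_calibration('wrist'); im=env.read_camera('wrist')
pickle.dump((s,c),open('w1.pkl','wb'))
cv2.imwrite('pics/w1.png',im[:,:,::-1]); print(s['tool_pos'],np.round(s['joint_positions'],2))
a=np.radians(-3.7);e=np.array([np.cos(a),np.sin(a),0]);ax=np.array([.6296,-.0722,0])
for n,r,z in [('captop',.0415,.135),('mouth',.062,.099),('nearcap',-.0415,.135),('nut',0,.102)]: print(n,proj(c,ax+r*e+[0,0,z]))
E
```

```text
clock: 2.85
tool_pos: [0.6735, -0.0765, 0.2597]
tool_rot: [[-0.998, 0.069, -0.002], [0.069, 0.998, 0.0], [0.002, 0.0, -1.0]]
contact_force: [-0.4, 0.4, 0.5]
gripper_width: 0.531
[ 0.67351647 -0.07654665  0.25969561] [-0.24  0.39  1.19 -0.    1.56 -1.74]
captop [322.89623151 230.37290788]
mouth [322.58565322 243.85835637]
nearcap [322.59689904 128.32891621]
nut [322.40680355 178.47735537]
```

View pics/w1.png

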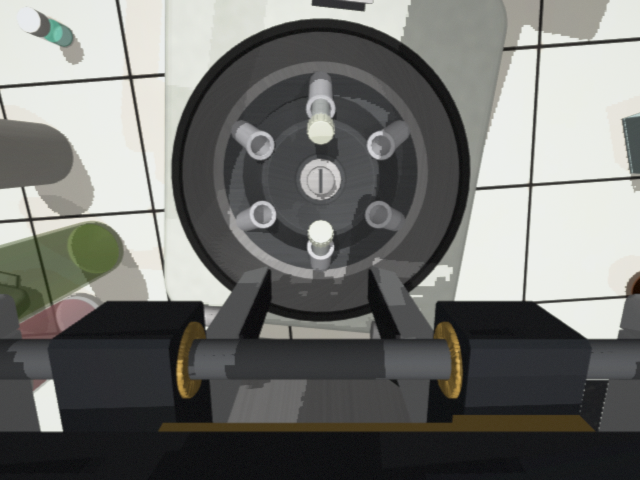

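```bash
python3 - <<'E'
import cv2
a=cv2.imread('pics/w1.png'); cv2.imwrite('pics/w1c.png',cv2.resize(a[100:280,220:420],(800,600)[:1]+(720,) if 0 else (660,594),interpolation=cv2.INTER_CUBIC))
E
```

```text
(no output)
```

View pics/w1c.png

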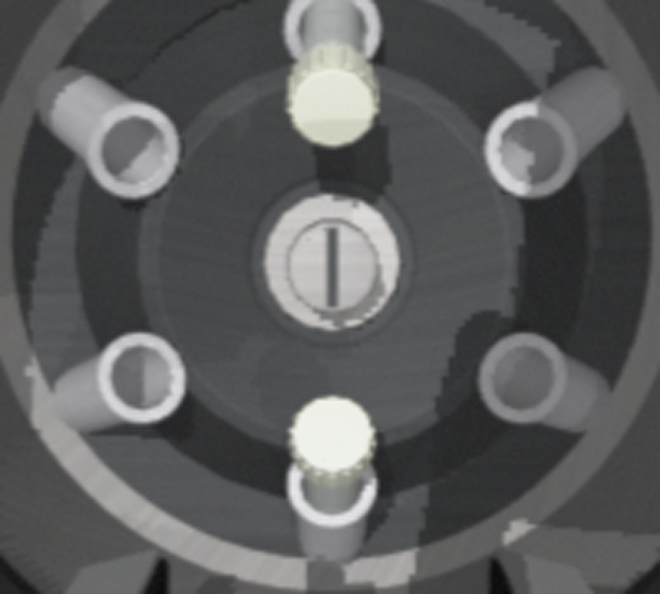

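```bash
python3 -m crank '[[[-1,1,30],0],[[-1,1,60],0],[[-1,1,90],0],[[-1,1,115],0],[[-1,1,135],0],[[-1,1,146],0],[[-1,1,146],0],[[-1,1,146],0]]' 45; python3 - <<'E'
from h import *
from rig import env
import cv2
s=env.read_state(); print(s['clock'],s['tool_pos'],s['contact_force'],s['joint_torque'])
a=env.read_camera('wrist')[:,:,::-1]
cv2.imwrite('pics/w2.png',cv2.resize(a[180:330,200:440],(800,500),interpolation=cv2.INTER_CUBIC))
E
```

```text
clock: 3.7
tool_pos: [0.6759, -0.076, 0.1162]
tool_rot: [[-0.998, 0.069, 0.002], [0.069, 0.998, -0.001], [-0.002, -0.0, -1.0]]
contact_force: [0.1, 0.1, -0.0]
gripper_width: 0.479
3.7 [ 0.67588002 -0.07599888  0.11619913] [ 0.12200132  0.12156038 -0.02804567] [-8.24566843e-03 -4.66881323e+01 -2.61422932e+01 -2.80534686e-02
  1.02270793e-01  1.47290830e-04]
```

View pics/w2.png

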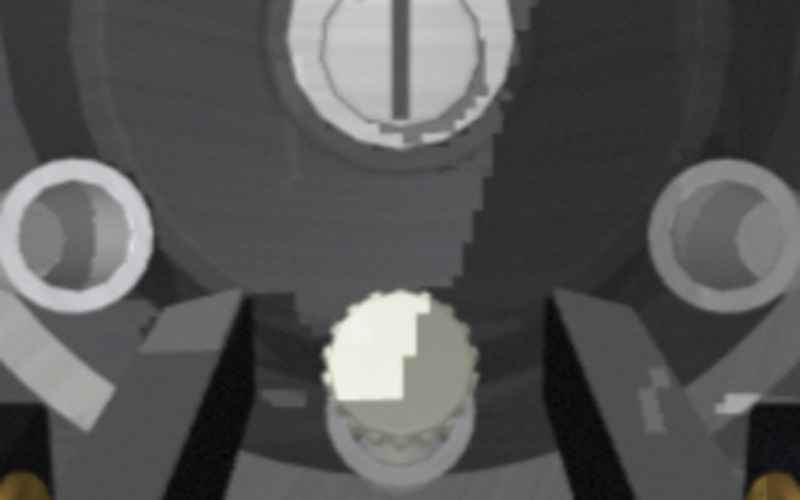

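Fingers straddle the cap evenly: in the crop the cap is at column 400 and the finger faces are at 245 and 555. I'll lower 4 mm and close.

```bash
python3 -m crank '[[[0,0,4],0],[[0,0,4],0]]' 45; python3 -m crank '[[[0,0,0],0],[[0,0,0],0],[[0,0,0],0],[[0,0,0],0],[[0,0,0],0],[[0,0,0],0]]' 5;  python3 - <<'E'
from h import *
from rig import env
import cv2
s=env.read_state(); print(s['clock'],s['tool_pos'],s['contact_force'],s['gripper_width']*94)
R=np.array(s['tool_rot'])
a=np.radians(-3.8); print('slope dir in tool',R.T@[-.5*np.cos(a),-.5*np.sin(a),.866])
a=env.read_camera('wrist')[:,:,::-1]
cv2.imwrite('pics/w3.png',cv2.resize(a[180:330,200:440],(800,500),interpolation=cv2.INTER_CUBIC))
E
```

```text
clock: 3.95
tool_pos: [0.6756, -0.0758, 0.1111]
tool_rot: [[-0.998, 0.069, 0.001], [0.069, 0.998, -0.0], [-0.001, -0.0, -1.0]]
contact_force: [0.3, 0.6, 0.7]
gripper_width: 0.476
clock: 4.55
tool_pos: [0.6752, -0.0757, 0.1104]
tool_rot: [[-0.998, 0.069, -0.0], [0.069, 0.998, 0.0], [0.0, 0.0, -1.0]]
contact_force: [0.1, -0.4, 0.7]
gripper_width: 0.203
4.55 [ 0.67522314 -0.07574058  0.11043874] [ 0.07501331 -0.40108188  0.73932966] 19.11839075975915
slope dir in tool [ 0.50000843 -0.00152373 -0.86599379]
```

View pics/w3.png

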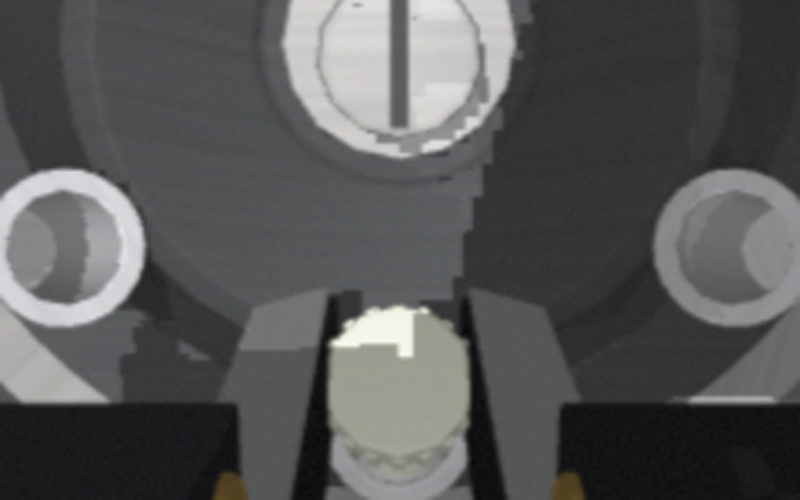

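```bash
python3 -m crank '[[[1,0,-1.73],0],[[2.5,0,-4.33],0],[[4,0,-6.93],0],[[5.5,0,-9.53],0],[[7,0,-12.12],0],[[8.5,0,-14.72],0],[[10,0,-17.32],0],[[10,0,-17.32],0]]' 5;  python3 - <<'E'
from h import *
from rig import env
import cv2
s=env.read_state(); print(s['clock'],s['tool_pos'],s['contact_force'],s['gripper_width']*94)
a=env.read_camera('side')[:,:,::-1]
cv2.imwrite('pics/s4.png',cv2.resize(a[170:290,230:390],(800,600),interpolation=cv2.INTER_CUBIC))
a=env.read_camera('wrist')[:,:,::-1]
cv2.imwrite('pics/w4.png',cv2.resize(a[180:330,200:440],(800,500),interpolation=cv2.INTER_CUBIC))
E
```

```text
clock: 5.4
tool_pos: [0.6654, -0.0751, 0.1284]
tool_rot: [[-0.998, 0.069, 0.001], [0.069, 0.998, -0.0], [-0.001, -0.0, -1.0]]
contact_force: [-0.5, 0.1, 0.7]
gripper_width: 0.202
5.4 [ 0.66537019 -0.0750904   0.12837096] [-0.48821515  0.08788431  0.66343061] 19.03158790719941
```

View pics/s4.png

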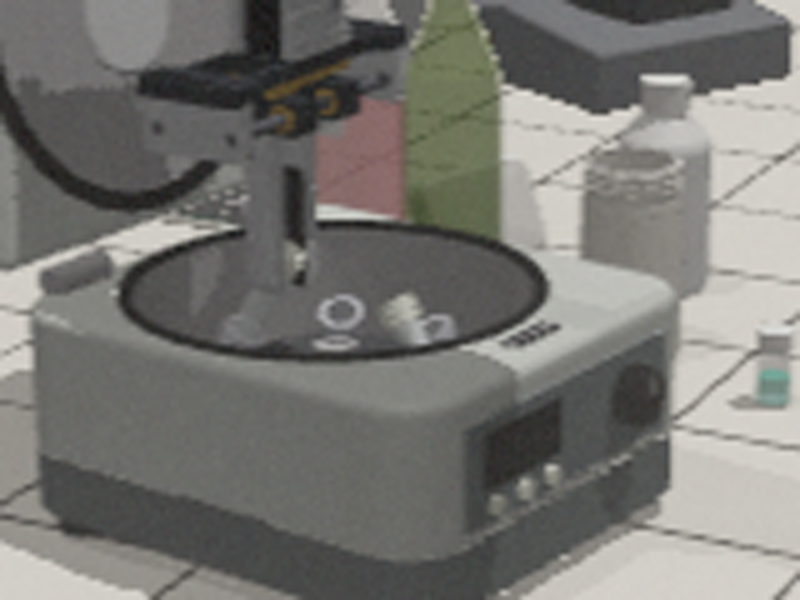

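View pics/w4.png

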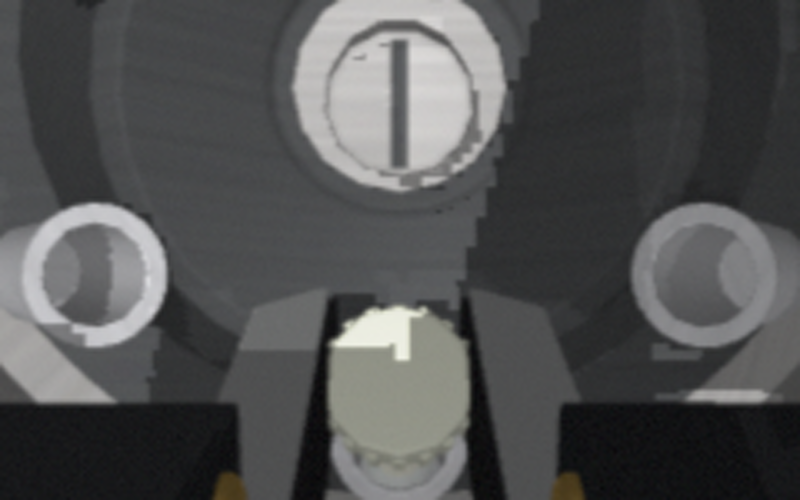

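The cap stays fixed in the jaws at crop (400,385). The sleeves remain symmetric about the hand, so the rotor has not swung, and the force is negligible. I'll continue the draw.

```bash
python3 -m crank '[[[2.5,0,-4.33],0],[[5.5,0,-9.53],0],[[8.5,0,-14.72],0],[[11.5,0,-19.92],0],[[14.5,0,-25.11],0],[[17.5,0,-30.31],0],[[20.5,0,-35.51],0],[[23.5,0,-40.7],0],[[26.5,0,-45.9],0],[[28,0,-48.5],0]]' 5;  python3 - <<'E'
from h import *
from rig import env
import cv2
s=env.read_state(); print(s['clock'],s['tool_pos'],s['contact_force'],s['gripper_width']*94)
a=env.read_camera('side')[:,:,::-1]
cv2.imwrite('pics/s5.png',cv2.resize(a[170:290,230:390],(800,600),interpolation=cv2.INTER_CUBIC))
E
```

```text
clock: 6.5
tool_pos: [0.6373, -0.0731, 0.1771]
tool_rot: [[-0.998, 0.069, 0.001], [0.069, 0.998, -0.0], [-0.001, -0.0, -1.0]]
contact_force: [-0.4, 0.4, 0.5]
gripper_width: 0.203
6.5 [ 0.63732327 -0.07314368  0.17708028] [-0.36544765  0.41063685  0.51177192] 19.070538132904137
```

View pics/s5.png

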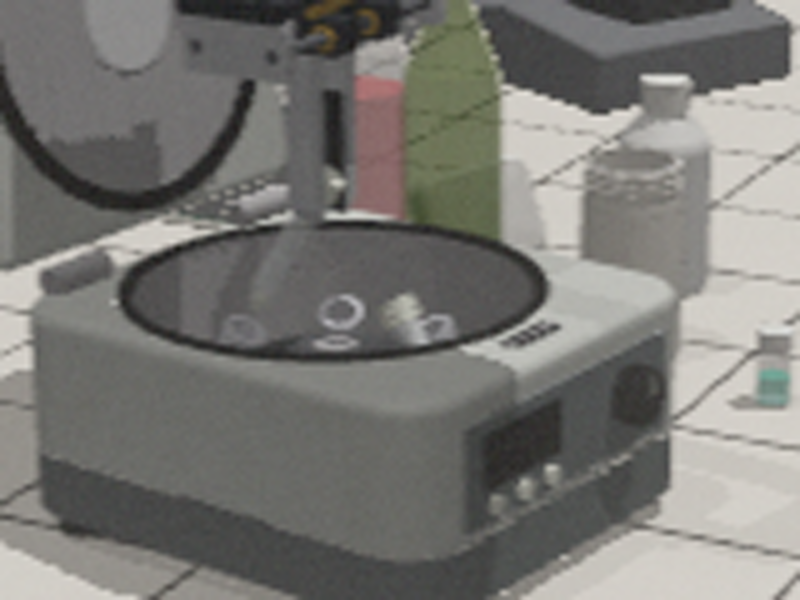

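The tube is clear of the sleeve, with its pellet tip near crop (258,298), above the rotor. My moves can't tilt the hand, so I'll use the fixed bowl wall to pivot the tube in the grip. First I lift it and turn the tip towards the front right, where there is room.

```bash
python3 -m crank '[[[0,0,-20],0],[[0,0,-45],0],[[0,0,-70],-0],[[0,0,-80],8],[[0,0,-80],16],[[0,0,-80],24],[[0,0,-80],32],[[0,0,-80],40],[[0,0,-80],48],[[0,0,-80],56]]' 5; python3 -m crank '[[[0,0,0],8],[[0,0,0],16],[[0,0,0],24],[[0,0,0],32],[[0,0,0],40],[[0,0,0],48],[[0,0,0],56],[[0,0,0],64],[[0,0,0],72],[[0,0,0],80]]' 5;   python3 - <<'E'
from h import *
from rig import env
import cv2
s=env.read_state(); print(s['clock'],s['tool_pos'],s['contact_force'],s['gripper_width']*94,np.round(s['joint_positions'],2))
R=np.array(s['tool_rot']);a=np.arctan2(-R[1,0],-R[0,0]);print('tip az',np.degrees(a))
# target: cap s.t. tip at radius .108 at z .120
ax=np.array([.6296,-.0722]);e=np.array([np.cos(a),np.sin(a)])
capr=.095-.0485
print(rel(s,[*(ax+capr*e),.120+.084-.019+.0], np.degrees(np.arctan2(R[1,0],R[0,0]))))
a=env.read_camera('side')[:,:,::-1]
cv2.imwrite('pics/s6.png',cv2.resize(a[150:290,230:420],(800,590),interpolation=cv2.INTER_CUBIC))
E
```

```text
clock: 7.55
tool_pos: [0.6372, -0.0731, 0.256]
tool_rot: [[-0.495, 0.869, -0.0], [0.869, 0.495, 0.0], [0.0, -0.0, -1.0]]
contact_force: [-0.6, 0.3, -1.0]
gripper_width: 0.202
clock: 8.55
tool_pos: [0.6372, -0.073, 0.2559]
tool_rot: [[0.769, 0.639, -0.0], [0.639, -0.769, 0.0], [-0.0, -0.0, -1.0]]
contact_force: [-0.4, 0.1, -0.1]
gripper_width: 0.203
8.55 [ 0.6372375  -0.07304724  0.25594411] [-0.38171352  0.06729522 -0.07039009] 19.07621648313108 [-0.25  0.32  1.3   0.    1.52  0.63]
tip az -140.30257290759604
(array([-51.8,  -5.5,  71. ]), np.float64(0.0))
```

View pics/s6.png

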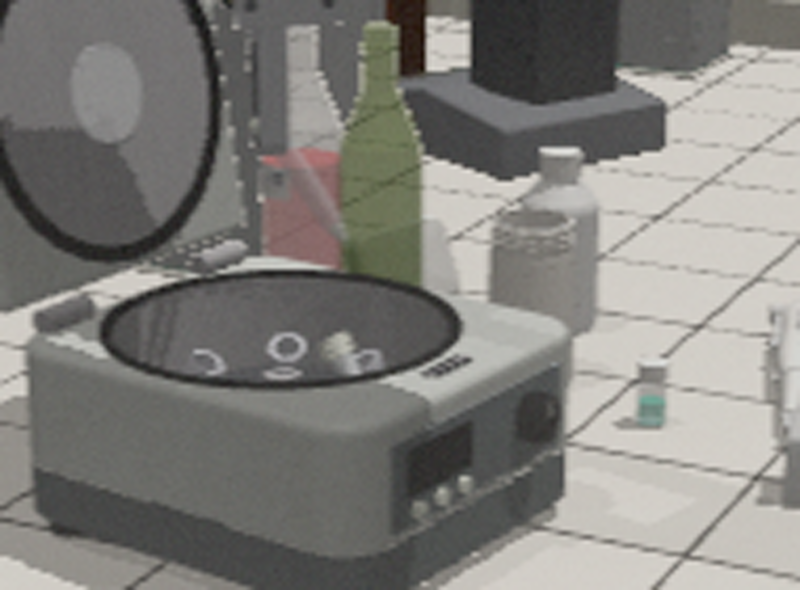

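```bash
python3 -m crank '[[[-20,-2,10],0],[[-40,-5,25],0],[[-50,-5.5,40],0],[[-50,-5.5,55],0],[[-50,-5.5,66],0],[[-50,-5.5,70],0],[[-50,-5.5,70],0]]' 5;   python3 - <<'E'
from h import *
from rig import env
import cv2
s=env.read_state(); print(s['clock'],s['tool_pos'],s['contact_force'],s['gripper_width']*94,np.round(s['joint_positions'],2))
for n,(y0,y1,x0,x1) in dict(side=(170,290,230,390),wrist=(0,480,0,640)).items():
    a=env.read_camera(n)[:,:,::-1]
    cv2.imwrite(f'pics/{n}7.png',cv2.resize(a[y0:y1,x0:x1],(800,600),interpolation=cv2.INTER_CUBIC))
E
```

```text
clock: 9.3
tool_pos: [0.5955, -0.1005, 0.1854]
tool_rot: [[0.765, 0.644, -0.001], [0.644, -0.765, 0.001], [-0.001, -0.001, -1.0]]
contact_force: [0.8, 1.0, 0.0]
gripper_width: 0.197
9.3 [ 0.59551954 -0.10054472  0.18535229] [0.81810009 0.97183534 0.01909685] 18.500730723390994 [-0.31  0.28  1.49  0.    1.37  0.56]
```

View pics/side7.png

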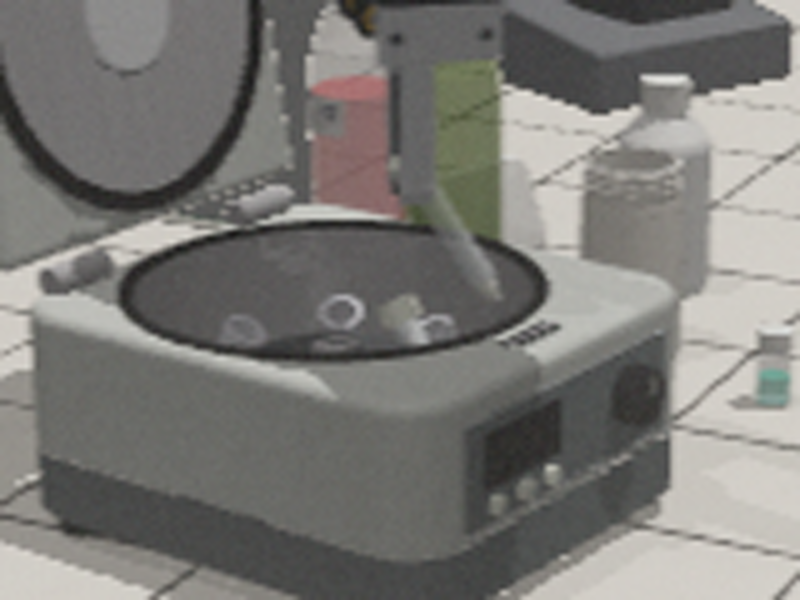

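View pics/wrist7.png

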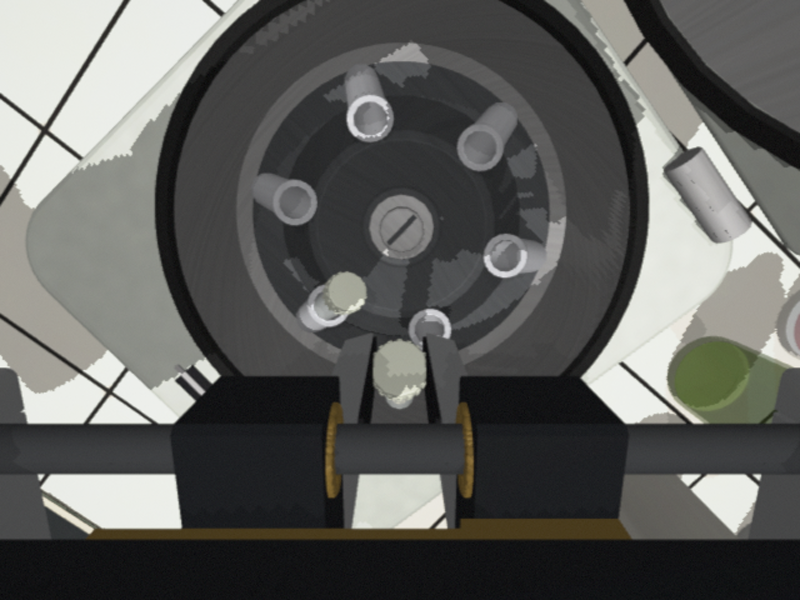

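```bash
for i in 1; do python3 -m crank '[[[-3,0,0],0],[[-6,0,0],0],[[-9,0,0],0],[[-12,0,0],0]]' 5; python3 -m crank '[[[-3,0,0],0],[[-6,0,0],0],[[-9,0,0],0],[[-12,0,0],0]]' 5; done; python3 - <<'E'
from h import *
from rig import env
import cv2
s=env.read_state(); print(s['clock'],s['tool_pos'],s['contact_force'],s['ft_torque'])
for n,(y0,y1,x0,x1) in dict(side=(170,290,230,390)).items():
    a=env.read_camera(n)[:,:,::-1]
    cv2.imwrite(f'pics/{n}8.png',cv2.resize(a[y0:y1,x0:x1],(800,600),interpolation=cv2.INTER_CUBIC))
E
```

```text
clock: 9.8
tool_pos: [0.5862, -0.109, 0.1866]
tool_rot: [[0.766, 0.643, 0.0], [0.643, -0.766, -0.0], [0.0, 0.0, -1.0]]
contact_force: [-0.2, -0.2, -1.1]
gripper_width: 0.199
clock: 10.2
tool_pos: [0.5778, -0.1161, 0.1867]
tool_rot: [[0.766, 0.643, 0.002], [0.643, -0.766, 0.001], [0.002, 0.001, -1.0]]
contact_force: [2.7, 1.9, 2.1]
gripper_width: 0.203
10.2 [ 0.57775772 -0.11610645  0.18673184] [2.66999498 1.92486363 2.09726051] [ 0.56089204 -0.5225843  -0.00989821]
```

View pics/side8.png

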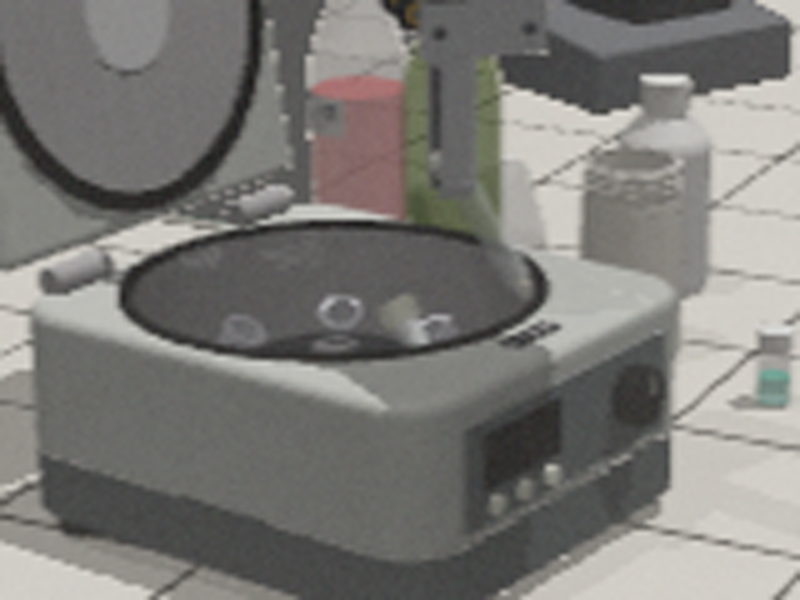

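```bash
python3 -m crank '[[[-3,0,-1.5],0],[[-6,0,-3],0],[[-9,0,-4.2],0],[[-12,0,-5.5],0],[[-15,0,-6.5],0],[[-18,0,-7.5],0]]' 5; python3 - <<'E'
from h import *
from rig import env
import cv2
s=env.read_state(); print(s['clock'],s['tool_pos'],s['contact_force'],s['ft_torque'])
for n,(y0,y1,x0,x1) in dict(side=(170,290,230,390)).items():
    a=env.read_camera(n)[:,:,::-1]
    cv2.imwrite(f'pics/{n}9.png',cv2.resize(a[y0:y1,x0:x1],(800,600),interpolation=cv2.INTER_CUBIC))
E
```

```text
clock: 10.85
tool_pos: [0.5632, -0.1283, 0.194]
tool_rot: [[0.766, 0.643, 0.0], [0.643, -0.766, -0.0], [0.0, 0.0, -1.0]]
contact_force: [2.0, 1.8, 0.8]
gripper_width: 0.202
10.85 [ 0.56324193 -0.12827123  0.19396102] [1.96341019 1.81289847 0.81300681] [ 0.40821097 -0.49149903 -0.03059077]
```

View pics/side9.png

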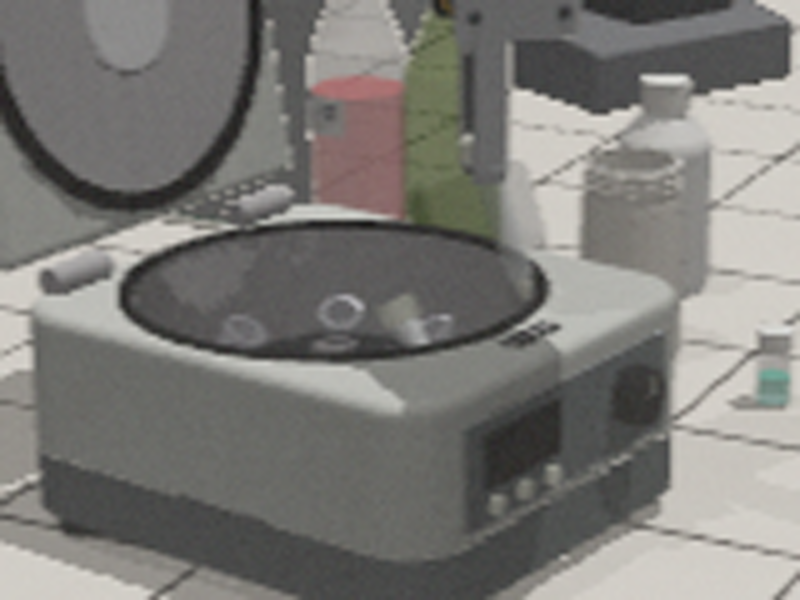

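```bash
python3 -m crank '[[[-2,0,-3],0],[[-5,0,-6],0],[[-8,0,-8],0],[[-11,0,-10],0],[[-14,0,-10.5],0],[[-17,0,-11],0],[[-20,0,-11],0],[[-23,0,-11],0],[[-23,0,-11],0]]' 5; python3 - <<'E'
from h import *
from rig import env
import cv2
s=env.read_state(); print(s['clock'],s['tool_pos'],s['contact_force'],s['ft_torque'])
for n,(y0,y1,x0,x1) in dict(side=(170,290,230,390)).items():
    a=env.read_camera(n)[:,:,::-1]
    cv2.imwrite(f'pics/{n}10.png',cv2.resize(a[y0:y1,x0:x1],(800,600),interpolation=cv2.INTER_CUBIC))
E
```

```text
clock: 11.8
tool_pos: [0.5458, -0.1432, 0.2053]
tool_rot: [[0.766, 0.643, 0.001], [0.643, -0.766, -0.0], [0.0, 0.001, -1.0]]
contact_force: [1.2, 1.3, 2.0]
gripper_width: 0.206
11.8 [ 0.54579687 -0.14323707  0.20533234] [1.20895459 1.29910045 2.00412221] [ 0.40825432 -0.33252082 -0.03950347]
```

View pics/side10.png

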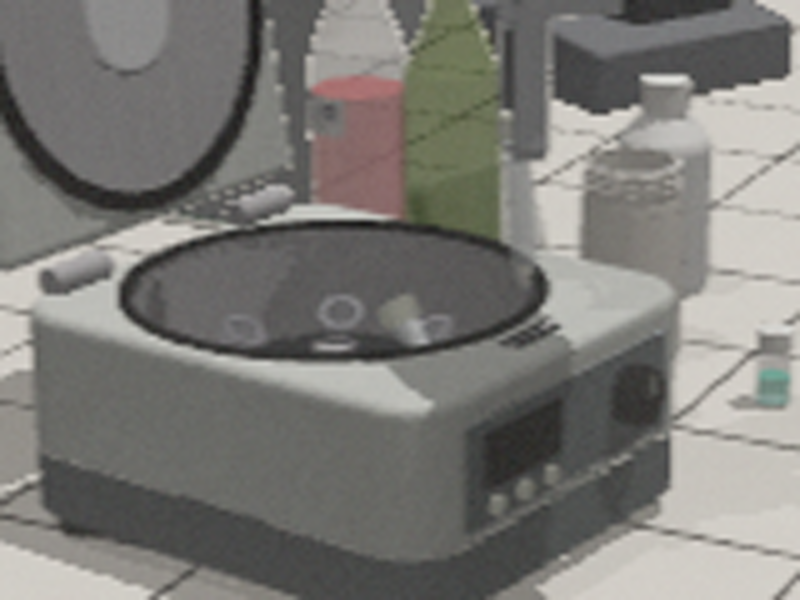

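```bash
python3 -m crank '[[[0,0,-15],0],[[0,0,-35],0],[[0,0,-55],0],[[0,0,-75],0],[[0,0,-88],0],[[0,0,-92],0],[[0,0,-92],0]]' 5; python3 - <<'E'
from h import *
from rig import env
import cv2
s=env.read_state(); p=np.array(s['tool_pos']); print(s['clock'],p,s['contact_force'])
for n in ('side','wrist','top'):
    c=env.get_calibration(n); R=np.array(s['tool_rot']); cap=p-R[:,2]*.0186
    print(n,'cap',proj(c,cap).round(1),'vertical tip',proj(c,cap-[0,0,.097]).round(1), 'tip if 10deg', proj(c,cap-R[:,0]*.097*np.sin(np.radians(10))-[0,0,.0955]).round(1))
    a=env.read_camera(n)[:,:,::-1]; u,v=proj(c,cap).astype(int); u=min(max(u,40),600); v=min(max(v,20),440)
    x0,y0=max(u-50,0),max(v-25,0); x0,y0=min(x0,540),min(y0,405); print(x0,y0)
    cv2.imwrite(f'pics/{n}11.png',cv2.resize(a[y0:y0+75,x0:x0+100],(800,600),interpolation=cv2.INTER_CUBIC))
E
```

```text
clock: 12.55
tool_pos: [0.5458, -0.1432, 0.2973]
tool_rot: [[0.766, 0.643, 0.0], [0.643, -0.766, -0.001], [-0.0, 0.001, -1.0]]
contact_force: [0.5, -0.2, -0.8]
gripper_width: 0.206
12.55 [ 0.54575391 -0.14316193  0.29731823] [ 0.50953559 -0.22506157 -0.81925589]
side cap [334.5 161.6] vertical tip [334.3 195.6] tip if 10deg [340.1 194.7]
284 136
wrist cap [317.1 296.8] vertical tip [317.9 245.7] tip if 10deg [318.  268.6]
267 271
top cap [385.1 210.8] vertical tip [379.6 216.6] tip if 10deg [384.3 222.3]
335 185
```

View pics/side11.png

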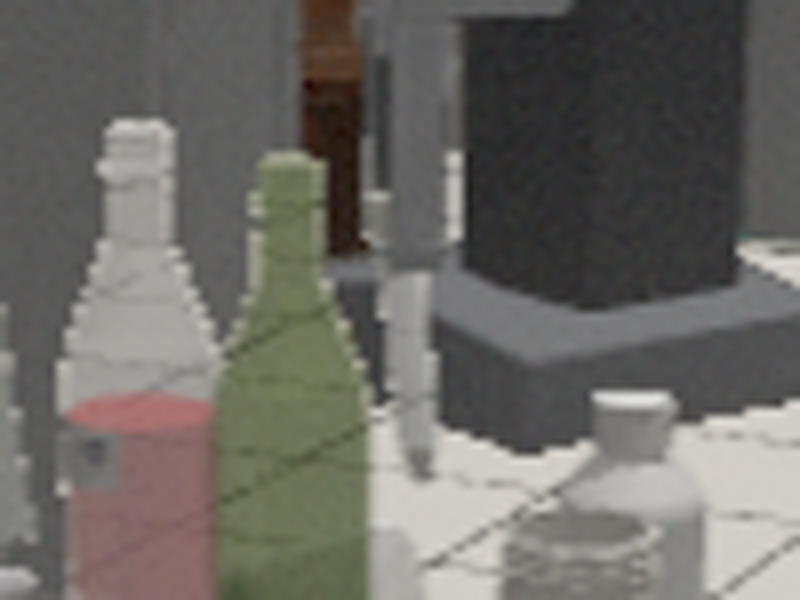

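View pics/wrist11.png

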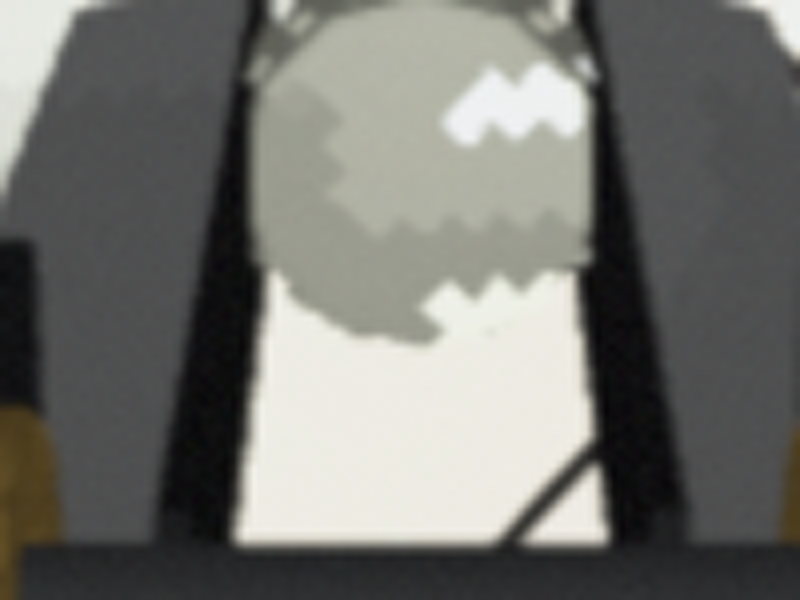

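The side view shows the tube almost upright, with the shank top at crop (412,270) and the tip at (421,477). That is about 2.5° short. One more small push of about 4.5 mm against the wall should correct it.

```bash
python3 -m crank '[[[4,0,20],0],[[5,0,45],0],[[5,0,70],0],[[5,0,86],0],[[5,0,92],0],[[3,0,92],0],[[1,0,92],0],[[-1,0,92],0],[[-3,0,92],0],[[-4.5,0,92],0]]' 5; python3 -m crank '[[[0,0,0],0],[[0,0,-20],0],[[0,0,-45],0],[[0,0,-70],0],[[0,0,-88],0],[[0,0,-92],0],[[0,0,-92],0],[[0,0,-92],0]]' 5; python3 - <<'E'
from h import *
from rig import env
import cv2
s=env.read_state(); p=np.array(s['tool_pos']); print(s['clock'],p,s['contact_force'])
for n in ('side','top'):
    c=env.get_calibration(n); R=np.array(s['tool_rot']); cap=p-R[:,2]*.0186
    print(n,'cap',proj(c,cap).round(1),'vertical tip',proj(c,cap-[0,0,.097]).round(1))
    a=env.read_camera(n)[:,:,::-1]; cv2.imwrite(f'pics/{n}12f.png',a); u,v=proj(c,cap).astype(int)
    x0,y0=u-50,v-25
    cv2.imwrite(f'pics/{n}12.png',cv2.resize(a[y0:y0+75,x0:x0+100],(800,600),interpolation=cv2.INTER_CUBIC)); print(x0,y0)
E
```

```text
clock: 13.7
tool_pos: [0.543, -0.1459, 0.206]
tool_rot: [[0.766, 0.643, 0.003], [0.643, -0.766, -0.0], [0.002, 0.002, -1.0]]
contact_force: [2.4, 2.2, 1.0]
gripper_width: 0.204
clock: 14.5
tool_pos: [0.5415, -0.1457, 0.2953]
tool_rot: [[0.766, 0.643, -0.002], [0.643, -0.766, 0.0], [-0.002, -0.002, -1.0]]
contact_force: [0.2, -0.8, -1.0]
gripper_width: 0.204
14.5 [ 0.54147845 -0.14571378  0.29527939] [ 0.24828746 -0.82948966 -0.98976376]
side cap [336.3 162.3] vertical tip [336.1 196.2]
286 137
top cap [386.2 213. ] vertical tip [380.5 218.6]
336 187
```

View pics/side12.png

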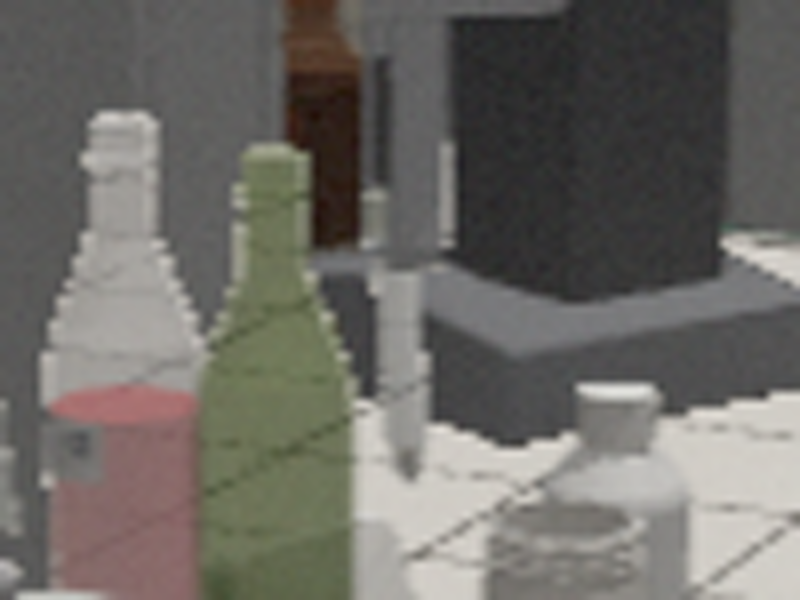

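View pics/top12f.png

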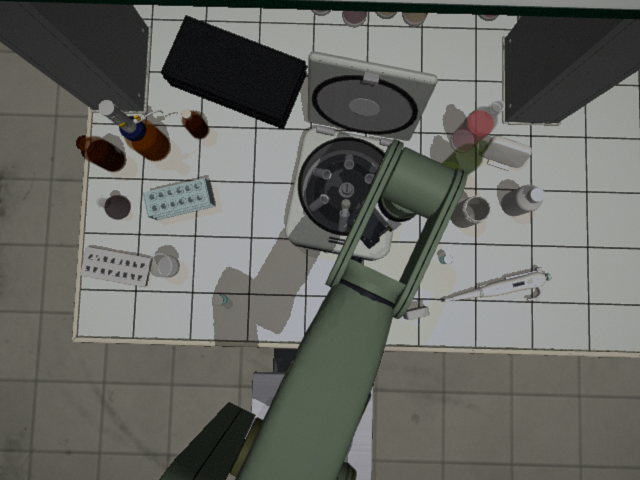

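```bash
python3 - <<'E'
from rig import env
import cv2,numpy as np
a=np.mean([env.read_camera('side').astype(float) for _ in range(4)],0)[:,:,::-1].astype(np.uint8)
cv2.imwrite('pics/s13.png',cv2.resize(a[160:202,310:362],(728,588),interpolation=cv2.INTER_LANCZOS4))
E
```

```text
(no output)
```

View pics/s13.png

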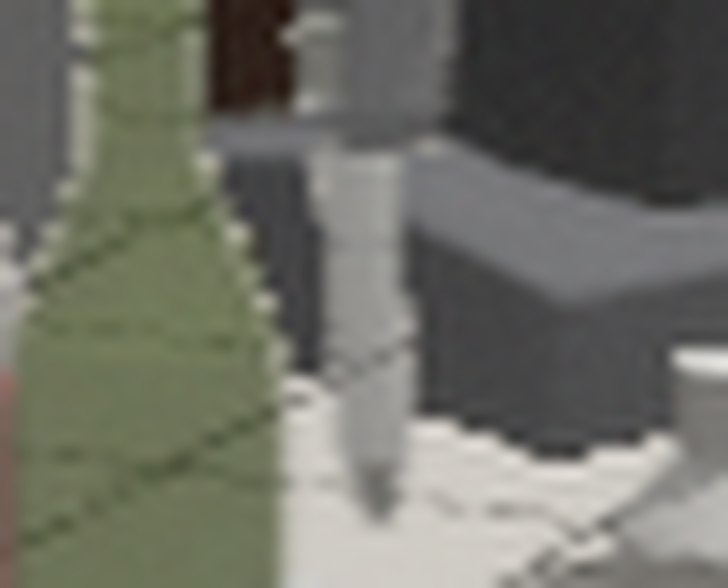

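```bash
python3 - <<'E'
from rig import env
import cv2,numpy as np
a=env.read_camera('wrist')[:,:,::-1]
cv2.imwrite('pics/w14.png',cv2.resize(a[240:345,250:390],(800,600),interpolation=cv2.INTER_CUBIC))
E
```

```text
(no output)
```

View pics/w14.png

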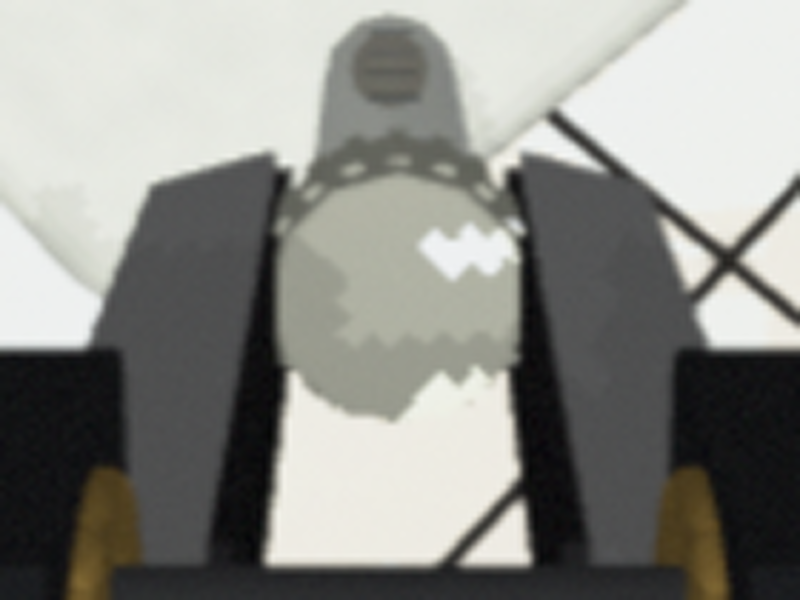

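The wrist view shows the tip at crop (390,65) and the cap disc centred at about (397,295). That gives a remaining tilt of about 5° in the same plane, with no sideways lean. I'll push about 8 mm further, more slowly.

```bash
python3 -m crank '[[[4,0,20],0],[[5,0,45],0],[[5,0,70],0],[[5,0,86],0],[[5,0,90],0],[[5,0,90],0],[[2,0,90],0],[[0,0,90],0],[[-1,0,90],0],[[-2,0,90],0]]' 5; python3 -m crank '[[[-1,0,0],0],[[-2,0,0],0],[[-3,0,0],0],[[-4,0,0],0],[[-5,0,0],0],[[-6,0,0],0],[[-6,0,0],0],[[-6,0,0],0]]' 5; python3 - <<'E'
from rig import env
import cv2,numpy as np
s=env.read_state(); print(s['tool_pos'])
a=env.read_camera('wrist')[:,:,::-1]
cv2.imwrite('pics/w15.png',cv2.resize(a[240:345,250:390],(800,600),interpolation=cv2.INTER_CUBIC))
E
```

```text
clock: 15.85
tool_pos: [0.5417, -0.1471, 0.2081]
tool_rot: [[0.766, 0.643, 0.003], [0.643, -0.766, -0.0], [0.002, 0.002, -1.0]]
contact_force: [1.2, 1.1, 1.2]
gripper_width: 0.201
clock: 16.65
tool_pos: [0.5361, -0.1509, 0.2067]
tool_rot: [[0.766, 0.643, -0.0], [0.643, -0.766, -0.0], [-0.0, -0.0, -1.0]]
contact_force: [1.4, 1.4, 1.8]
gripper_width: 0.203
[ 0.53612225 -0.15092328  0.20671464]
```

View pics/w15.png

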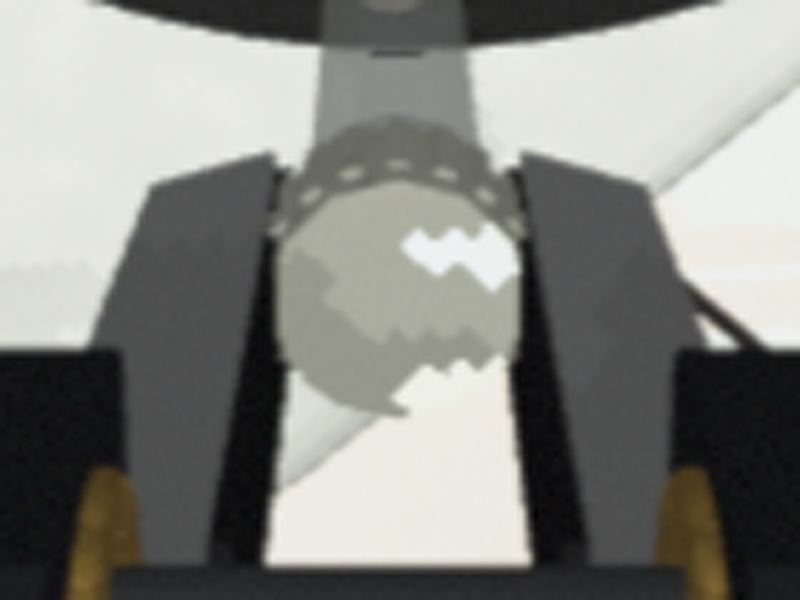

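```bash
python3 -m crank '[[[1,0,-5],0],[[1,0,-25],0],[[1,0,-50],0],[[1,0,-75],0],[[1,0,-90],0],[[1,0,-92],0],[[1,0,-92],0],[[1,0,-92],0]]' 5; python3 - <<'E'
from rig import env
import cv2,numpy as np
s=env.read_state(); print(s['clock'],s['tool_pos'],s['qvel'])
a=env.read_camera('wrist')[:,:,::-1]
cv2.imwrite('pics/w16.png',cv2.resize(a[220:325,250:390],(800,600),interpolation=cv2.INTER_CUBIC))
a=np.mean([env.read_camera('side').astype(float) for _ in range(4)],0)[:,:,::-1].astype(np.uint8)
cv2.imwrite('pics/s16.png',cv2.resize(a[160:202,314:366],(728,588),interpolation=cv2.INTER_LANCZOS4))
cv2.imwrite('pics/s16f.png',a)
E
```

```text
clock: 17.5
tool_pos: [0.536, -0.15, 0.2969]
tool_rot: [[0.766, 0.643, -0.003], [0.643, -0.766, 0.001], [-0.002, -0.003, -1.0]]
contact_force: [0.2, -0.6, 0.4]
gripper_width: 0.201
17.5 [ 0.53598273 -0.14996585  0.29694155] [6.94602522e-05 5.35088861e-03 5.08077368e-03 1.55348884e-03
 3.40172788e-04 3.92217319e-04]
```

View pics/w16.png

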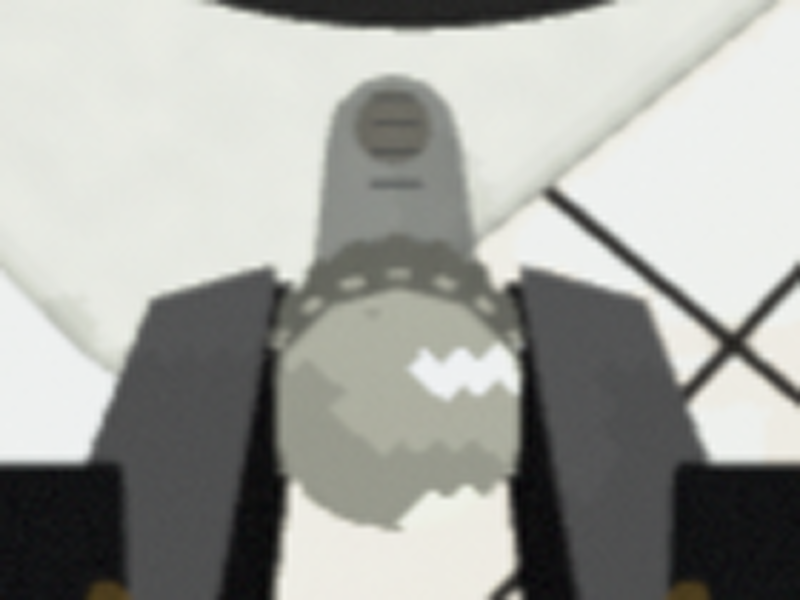

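View pics/s16.png

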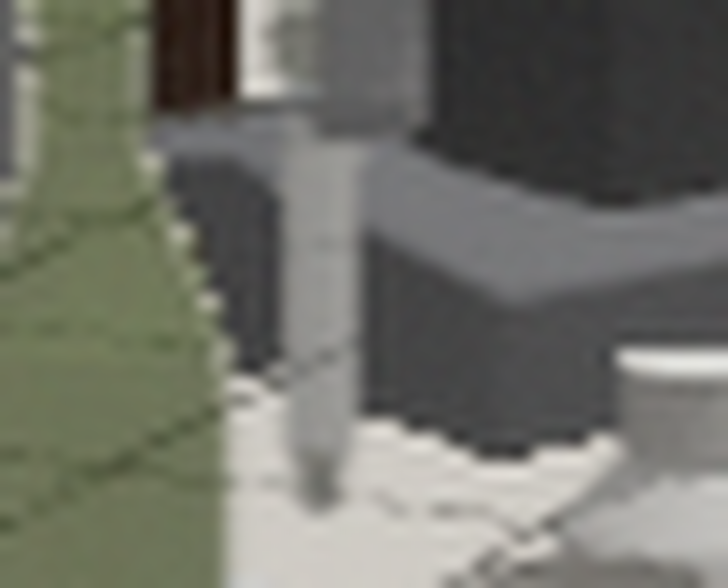

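View pics/s16f.png

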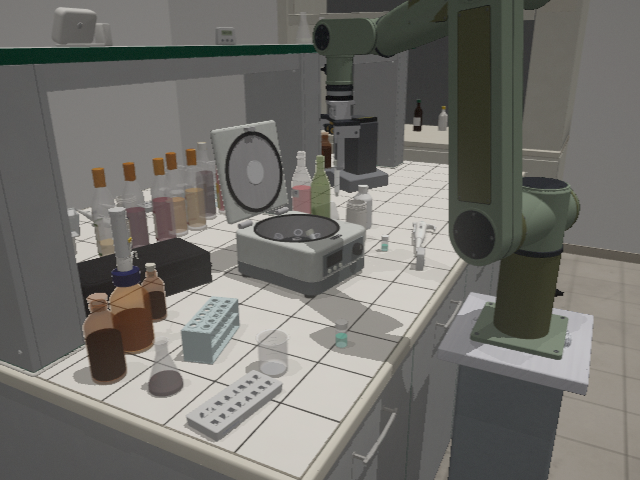

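```bash
python3 -m crank '[[[0,0,0],0],[[0,0,0],0],[[0,0,0],0],[[0,0,0],0],[[0,0,0],0]]' 5; python3 - <<'E'
from h import *
from rig import env
import cv2
s=env.read_state(); p=np.array(s['tool_pos']); c=env.get_calibration('side'); R=np.array(s['tool_rot'])
print(s['clock'],np.abs(s['qvel']).max(),proj(c,p+R@[.0045,0,-.0186+.097]))
a=env.read_camera('top')[:,:,::-1]; cv2.imwrite('pics/top17.png',cv2.resize(a[130:250,270:430],(800,600),interpolation=cv2.INTER_CUBIC))
E
```

```text
clock: 18.25
tool_pos: [0.5369, -0.1503, 0.2988]
tool_rot: [[0.766, 0.643, 0.0], [0.643, -0.766, -0.0], [0.0, 0.0, -1.0]]
contact_force: [0.1, -0.6, -0.7]
gripper_width: 0.206
18.25 0.000959666990919341 [336.68175532 194.92991357]
```

View pics/top17.png

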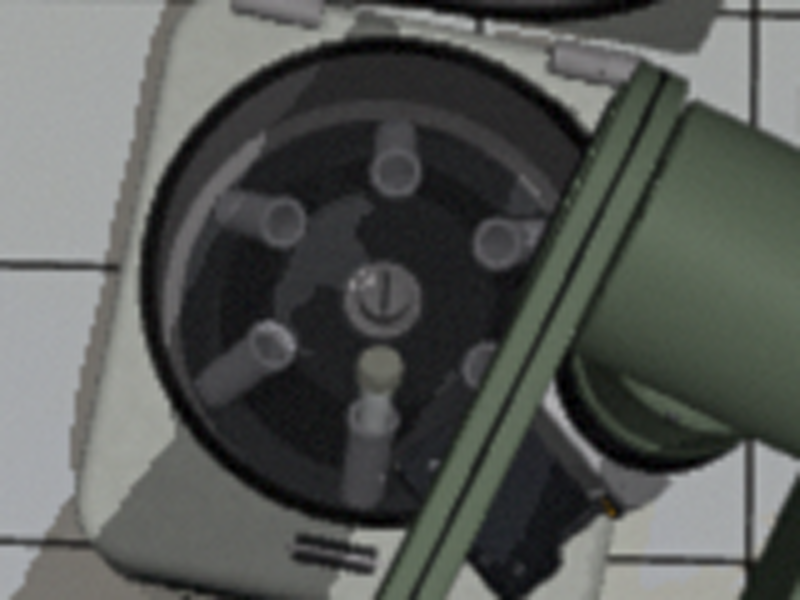

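The rotor and the balance tube are where they started: sleeves at (283,221), (270,345) and (496,242), near cap at (381,368), and the far sleeve is empty. The tip's position in the side view agrees with the prediction to under 1 px, which puts it at z ≈ 0.22 m. I'm handing in.

```bash
python3 -c "
from rig import env
print(env.close_job())"
```

```text
the job is handed in; nothing more can be done
None
```

I drew the far tube straight out along its slope, turned it upright and finished holding it with its tip about 8 cm above the housing top. The job was handed in at about 18.3 s. It reports no verdict.

**How it was turned upright:** The moves only allow turning about the tool's own axis, so the hand could not tilt. I gripped the cap with the hand vertical and drew the tube out. I then turned it clear of the rotor and pressed its tip lightly (about 3 N) against the inside of the bowl wall, so that it pivoted in the jaws. This took two corrective pushes, because it was still about 5° off upright after the first correction.

**Last checks:**
- **Upright:** it leans about 1° at most. The wrist view gave +1.2° and the side view slightly the other way, about −0.5° to −0.8°.
- **Height:** the tip is at about 0.22 m, against the 0.195–0.198 m needed, and its position in the side view matches to under a pixel.
- **Stillness:** the arm was still, with joint speeds of 0.001 rad/s or less.
- **Rotor and other tube:** the rotor was unmoved in the top view, and the balance tube was still in its sleeve.
- **Bystanders:** the full views showed nothing on the bench disturbed.

**What did not go to plan:**
- The cap slid about 5 mm sideways within the pads during the pivoting, but the grip held.
- The bowl wall met the tip a few millimetres further out than the given diameter implied.

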